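# Lay a standing mortise lock down on the service board and flip the hold-down over it

## Robot

A 6-joint arm with a two-finger parallel gripper is mounted at the origin on the work surface. World frame = base frame: x ahead of the robot, y to its left, z up, the work surface at z = 0. Lengths are in mm, angles in rad, forces in N, time in s.
With the tool pointing down it reaches from about 375 to 925 mm from the base axis. Payload 5.7 kg.
Tool frame: the origin (TCP) lies midway between the tips of the shut fingers; the grasp point (between the pads) lies 19 mm behind it; z points along the fingers, y is the line along which they close (so a half turn about z gives the same grasp; the last joint's range is limited). The gripper opens to 88 mm and grips with 3 to 60 N. Pads are 20 mm wide; open, the fingers measure 115 mm over their backs; the gripper's body (75 mm by 178 mm) begins 61 mm behind the grasp point.
Start: joints at [1.048, 0.359, 1.51, -0, 1.272, -0.115], TCP at [237.944, 550.768, 222.623] pointing down, gripper open.
Joint ranges: [-2.97, 2.97], [-1.01, 2.36], [0.21, 2.38], [-0.96, 4.11], [0.2, 2.71], [-2.98, 2.98]. Speed limits (rad/s): [2.39, 2.39, 3.14, 3.14, 3.14, 3.14].

## Interface

Orientations are given as a unit quaternion [w, x, y, z].
In Python, from cell import arm gives the robot as it stands. The module is installed in compiled form; this text tells all that it offers.
- The arm moves only by the shell command python3 -m crank 'ROWS' [FORCE]. ROWS is JSON, a list of rows, each a list of 7 numbers: the shift along the tool's x, y, z in m, then the turn, a rotation vector about the tool's x, y, z in degrees, then the closure, from 0 (fully open) to 1 (shut). A call has 1 to 20 rows; each row shifts and turns the commanded pose from where the row before left it, along the tool's axes as they then stand; what a row does not reach is not made up. A row lasts 1/8 s, in which the tool goes at most 62.5 mm and 10.7 degrees, less where a joint would pass 70% of its speed; a pose out of reach is approached as far as the arm can. A call is refused whole if a number of a shift passes 0.0625 or a number of a turn 10.7, either way. A call with a gripper value outside its range is refused whole. The fingers move at their own pace and stop on an object; FORCE is the grip in N (left out, the last holds). Time passes only in rows, so rows that do not move let the fingers close. It gives the time, the measured TCP pose, the force, the opening and the grip force at its end, in the units of the state.
- arm.sense(): the state, without advancing time (a new reading comes with each control period).
- arm.snapshot(name): name is "scene" or "side" or "wrist"; returns the picture (480x640x3 uint8, blue, green, red); there is no depth.
- arm.camera_model(name): a dict with "fx", "fy", "cx", "cy" (pixels), "k1" (the pictures are not rectified: a ray, as slopes to the right and down, at radius r is drawn at 1 + k1 r^2 times it, then the intrinsics apply), "rvec" (rotation vector, rad) and "tvec" (3), from world to camera coordinates, as OpenCV has them; the wrist camera has in their place "hand_eye" (4x4, takes a point from camera to tool coordinates, whose origin is the TCP and whose axes are the flange's). Camera axes: x right, y down, z forward; pixel columns grow to the right and rows downward; lengths in mm; the calibration is good to about 2 mm. A picture is of the moment at which its call begins: read the wrist's pose just before it. camera_model takes no time and is no camera call.
- arm.sign_off(): hands the job in; it is judged then, once.
The state is a dict: "time_s": time; "q": joint angles; "joint_vel": joint speeds; "joint_efforts": joint torques, N m; "ee_pos": TCP position; "eef_rot": TCP orientation; "ft_force": force on the tool from outside, world axes, zero at the start; "moment": the same for the moment, N m; "width": finger opening in mm; "grasp_force": force on a finger pad.
Only numpy, scipy, OpenCV 4.12 (cv2) and the standard library are available. Lean on these libraries where they do the work, as an engineer would, in place of code of your own. Each camera call takes 0.05 s, during which the arm holds its last target. There are 200 camera calls.

## Task

Push the standing lock over towards the stop bar so that it lies flat on the board with its screwed cover up, then push it along the board until its edge sits flush against the stop bar. After that, push the hold-down arm over so that it drops onto the lock. Only push with the fingers: do not pick the lock up, and leave the other things on and beside the board where they are.

Things in the scene. Friction and masses are not known exactly. Their poses are not given: they have to be found in the camera images.
- board: Service board fixed on the bench: plywood 260 (its x) x 360 (its y) x 6 mm, origin at the centre of its underside, z up. An aluminium stop bar stands on it along y near its +x edge (+x is within 30 degrees of world +x); the lock must touch the bar's -x face, the plane x = 110 mm, from y -110 to 110, top 20 mm above the bench. The hold-down's post stands at x 50, y 140 mm.
- stop_mid (a point): Middle of the stop bar's face that the lock must touch, 13 mm above the bench; at board x 110, y 0 mm.
- lock: Loose door lock, 0.4-0.75 kg: flat metal case 18 (x) x 165 (y) x 87 mm (z), 90 high in all, standing on its steel faceplate 22 x 205 x 3 mm. Origin: middle of the faceplate's underside. Cover with screws and key hole on its -x side; +x points to the stop bar within 7 degrees. Leaned past about 14 degrees it falls; lying cover up its x points down and it is 22 mm high. Sliding takes 2-6 N.
- lock_top (a point): Middle of the lock's long edge opposite the faceplate, 90 mm along the lock's z from its origin: on top while it stands, at the start 140 to 170 mm short of the stop bar. This edge must end against the bar.
- holddown (a joint): Hinge of the hold-down arm (rad). 0 = open: the arm stands, leaning 0.25 rad outward (board's +y) by its own weight. Grows as it swings over to the board's -y: upright at 0.25, about level (1.82) when its foot rests on a lying lock at the stop bar, 2.0 or more with nothing under it. Pushed past about 0.3 it falls over by itself, slowly. Pushing takes under 2 N.
- holddown_hinge (a point): Axis of the hold-down arm on its post (post 22 mm wide along y, 54 mm high), 42 mm above the bench, at board x 50, y 140 mm; the axis runs along the board's x.
- holddown_tip (a point): Free end of the hold-down arm, a steel bar 14 x 14 mm and 105 mm long from hinge to end; open, it is about 144 mm above the bench. A round rubber foot, 18 mm across, sticks out 8 mm on its side towards the lock, near this end.
- cylinder: Bystander: brass lock cylinder 64 x 17 x 33 mm, on the board's right back corner. Origin under its centre.
- padlock: Bystander: brass padlock lying flat, body 50 x 55 x 24 mm, shackle pointing to its +x, on the board's left front corner. Origin under its body's centre.
- tin: Bystander: small closed metal tin, 36 mm wide, 42 mm high, on the board's right front corner. Origin under its centre.
- screwdriver: Bystander: screwdriver lying on the bench left of the board.
- cylinder2: Bystander: brass lock cylinder 64 x 17 x 33 mm on the bench left of the board.
Not all that is in view belongs to the job. There is more than one size of the lock; the job needs the middle-sized.

How it is judged (in metres and radians):
On the way, in this order (a step that is already met when the one before it is completed fails the run):
1. the lock lies on the board, cover up, the hold-down arm still open (angle between lock's own x axis and vertical above 2.97 rad and value of joint holddown below 0.5 rad), for 0.2 s.
2. the lock lies flush against the stop bar, the hold-down arm still open (all of step 1 and x of lock_top in the frame of board above 0.105 m and angle between the y axis of lock and the y axis of board, either way round below 0.06 rad), for 0.2 s.
At the end, for the whole second after the job is handed in: The lock lies cover up (within 10 degrees), the middle of its edge within 5 mm of the stop bar and its length within 0.06 rad of the bar's, at rest, and the hold-down arm rests on it (hinge between 1.72 and 1.92 rad) (angle between lock's own x axis and vertical above 2.97 rad and x of lock_top in the frame of board above 0.105 m and angle between the y axis of lock and the y axis of board, either way round below 0.06 rad and value of joint holddown between 1.72 and 1.92 rad and linear speed of lock below 0.02 m/s); the robot touches nothing.
It fails at once if the lock is lifted or carried (its faceplate's middle more than 45 mm, or its opposite edge more than 125 mm, above the bench) (height (world z) of lock above 0.045 m or height (world z) of lock_top above 0.125 m).
It fails at once if one of the bystanders is moved more than 25 mm (distance of any of cylinder, padlock, tin, screwdriver, cylinder2 from where it was at the start of the episode above 0.025 m).
It also fails if it takes over 56 s, if anything falls off the work surface, if the arm or the gripper's body presses on something with over 40 N, if the wrist force passes 120 N, or if a joint passes its speed limit or range.

## Working session

There is one attempt and no reset: what is moved stays moved. The work goes in short steps, Python scripts to look and compute and a shell command to move; the robot and the scene stay as the last step left them, time stands still between calls to the robot, and variables do not carry over. Pictures are saved under pics/ and viewed, at most 10 in all, crops included, and the job is handed in when it is done.

```bash
mkdir -p pics; cat > h.py <<'E'
import numpy as np, cv2
from cell import arm
from scipy.spatial.transform import Rotation as R
def cam(n, s=None):
    m=arm.camera_model(n)
    if n=="wrist":
        T=np.array(m["hand_eye"],float); q=s["eef_rot"]
        Rt=R.from_quat([q[1],q[2],q[3],q[0]]).as_matrix()
        Rc=Rt@T[:3,:3]; c=Rt@T[:3,3]+np.array(s["ee_pos"])
        return m,Rc,c
    Rw=cv2.Rodrigues(np.array(m["rvec"],float))[0]
    return m,Rw.T,-Rw.T@np.array(m["tvec"],float).ravel()
def ray(c,uv):
    m,Rc,o=c
    K=np.array([[m["fx"],0,m["cx"]],[0,m["fy"],m["cy"]],[0,0,1]])
    x=(uv[0]-m["cx"])/m["fx"];y=(uv[1]-m["cy"])/m["fy"];a,b=x,y
    for _ in range(20):
        f=1+m["k1"]*(a*a+b*b);a,b=x/f,y/f
    return o,Rc@np.array([a,b,1.])
def onz(c,uv,z):
    o,d=ray(c,uv);return o+d*(z-o[2])/d[2]
def proj(c,p):
    m,Rc,o=c
    q=Rc.T@(np.array(p,float)-o);a,b=q[0]/q[2],q[1]/q[2];f=1+m["k1"]*(a*a+b*b)
    return np.array([m["fx"]*a*f+m["cx"],m["fy"]*b*f+m["cy"]])
E
python3 - <<'E'
from h import *
s=arm.sense();print(s)
for n in("scene","side"):
    i=arm.snapshot(n);cv2.imwrite(f"pics/{n}0.png",i)
    m,Rc,o=cam(n);print(n,m,o,Rc[:,2])
E
```

```text
{'time_s': 0.0, 'q': array([ 1.04790345e+00,  3.59467146e-01,  1.51142573e+00,  5.90705672e-06,
        1.27247116e+00, -1.15117915e-01]), 'joint_vel': array([ 0.00288101,  0.0017844 , -0.00036312, -0.00132258,  0.00026418,
        0.00039945]), 'joint_efforts': array([ 8.93959987e-04, -5.15377593e+01, -2.70723671e+01,  6.76030666e-02,
        3.48935870e-02, -1.62520641e-04]), 'ee_pos': array([237.61480796, 550.20570577, 221.83466943]), 'eef_rot': array([-2.80451538e-04,  2.02478582e-01,  9.79286291e-01, -8.40118359e-04]), 'ft_force': array([ 0.0180494 , -0.69509346,  0.45167668]), 'moment': array([-0.00177082, -0.02424596,  0.02499119]), 'grasp_force': 0.0, 'width': 88.03214226780653}
scene {'fx': 449.82715525435975, 'fy': 449.82715525435975, 'cx': 317.6675718211041, 'cy': 240.97993446009147, 'k1': -0.07304336046475184, 'rvec': array([ 0.93752169,  2.71137065, -0.7357107 ]), 'tvec': array([ 318.79817697, -204.35695438, 1297.9111857 ])} [ 773.73663219  453.31841512 1011.83077979] [-0.31978418 -0.39451751 -0.86144879]
side {'fx': 547.3268190316873, 'fy': 547.3268190316873, 'cx': 320.4639663225724, 'cy': 237.26028405416778, 'k1': -0.08334695374743223, 'rvec': array([ 2.08087926, -0.16784263,  0.08583546]), 'tvec': array([-438.2372786 ,  157.49022061, 1217.6740531 ])} [  286.65875768 -1038.77195975   733.73343511] [ 0.13096148  0.86003335 -0.49314473]
```

View pics/scene0.png

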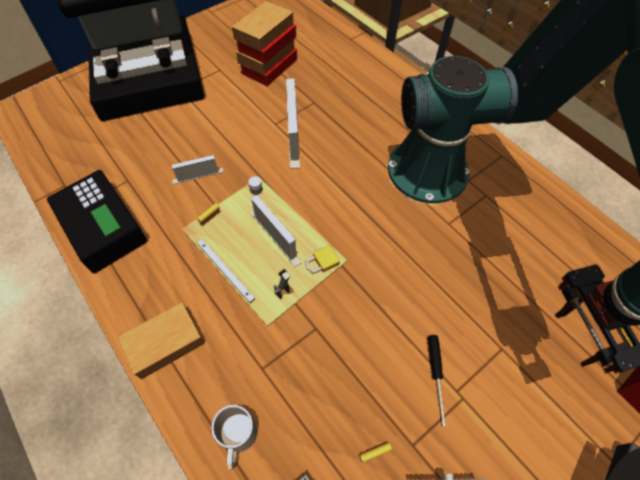

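View pics/side0.png

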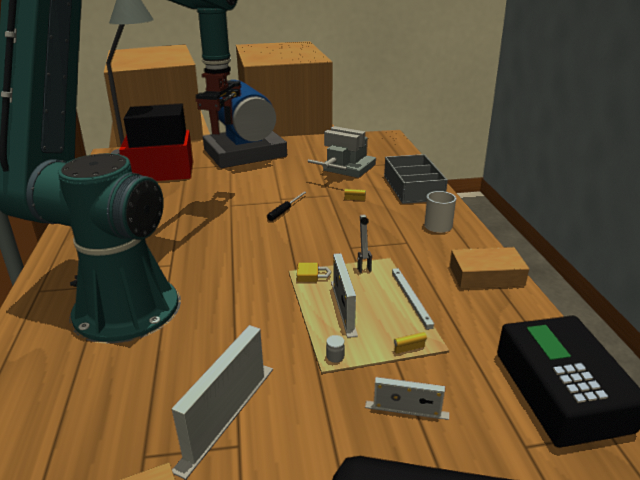

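The scene view shows the board with corners near (183,230), (258,180), (346,261) and (268,323). The stop bar runs (200,241)–(252,299), the middle lock stands at (275,228), and the hold-down is at (284,283). In the side view the board spans (290–445, 260–368). I'll zoom in on both views next.

```bash
python3 - <<'E'
import cv2,numpy as np
a=cv2.imread("pics/scene0.png")[165:335,175:355];b=cv2.imread("pics/side0.png")[205:375,280:460]
f=lambda x:cv2.resize(x,None,fx=4.4,fy=3.4*1.03,interpolation=cv2.INTER_CUBIC)
cv2.imwrite("pics/a.png",cv2.resize(a,(630,595),interpolation=cv2.INTER_CUBIC))
cv2.imwrite("pics/b.png",cv2.resize(b,(630,595),interpolation=cv2.INTER_CUBIC))
E
```

```text
(no output)
```

View pics/a.png

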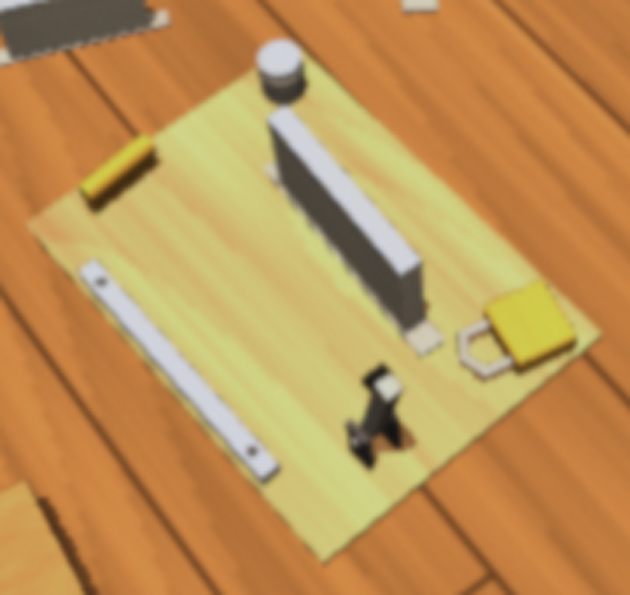

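View pics/b.png

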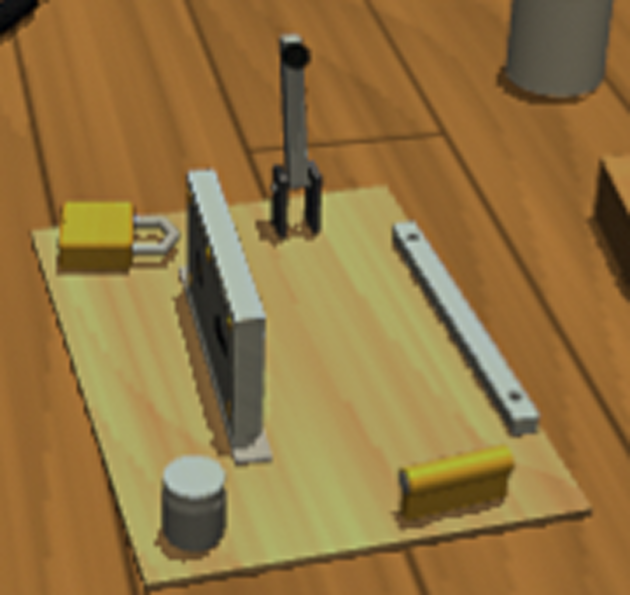

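The crops (scale 3.5) show every edge clearly: board corners, bar top, lock top face and the hold-down fork. I'll compute positions from these.

```bash
python3 - <<'E'
from h import *
np.set_printoptions(precision=1,suppress=True)
S=cam("scene");D=cam("side")
a=lambda p:(175-.36+p[0]/3.5,165-.36+p[1]/3.5)
b=lambda p:(280-.36+p[0]/3.5,205-.36+p[1]/3.5)
def show(n,pa,pb,z):
    A=[onz(S,a(p),z)[:2] for p in pa];B=[onz(D,b(p),z)[:2] for p in pb]
    print(n);print(np.c_[A,B])
    return np.array(A),np.array(B)
A,B=show("board -x-y,+x-y,+x+y,-x+y",[(308,50),(30,222),(323,562),(602,333)],[(148,588),(590,512),(388,187),(33,232)],6)
for X in(A,B): print(X.mean(0),[np.linalg.norm(X[i]-X[i-1]) for i in range(4)],[np.degrees(np.arctan2(*(X[i]-X[j])[::-1])) for i,j in((1,0),(2,3),(2,1),(3,0))])
A,B=show("bar face top -y,+y",[(98,262),(278,465)],[(513,430),(393,228)],20)
for X in(A,B): d=X[1]-X[0];print(np.linalg.norm(d),np.degrees(np.arctan2(d[1],d[0]))-90,X.mean(0))
A,B=show("locktop +x-y,-x-y,-x+y,+x+y",[(268,122),(285,108),(421,260),(402,275)],[(265,318),(232,328),(188,178),(212,172)],90)
for X in(A,B): d=X[2]-X[1];print(np.linalg.norm(d),np.degrees(np.arctan2(d[1],d[0]))-90,X.mean(0))
show("holddown tip",[(390,384)],[(292,40)],144)
show("tin top c,",[(280,58)],[(193,478)],42)
show("cyl top ends",[(85,188),(150,143)],[(405,470),(510,455)],33)
show("padlock top",[(530,322)],[(97,220)],30)
E
```

```text
board -x-y,+x-y,+x+y,-x+y
[[ 396.8 -263.2  402.3 -281. ]
 [ 656.6 -258.   658.3 -263.4]
 [ 635.9   99.3  637.6   95. ]
 [ 376.7   81.4  378.7   79.1]]
[516.5 -85.1] [np.float64(345.18763020438854), np.float64(259.86553880416216), np.float64(357.9336294447148), np.float64(259.79288519420476)] [np.float64(1.1515966868824739), np.float64(3.96257732448508), np.float64(93.31563319545711), np.float64(93.3315872629175)]
[519.2 -92.5] [np.float64(360.86894550390065), np.float64(256.5636382363553), np.float64(358.974484201363), np.float64(259.41128266847494)] [np.float64(3.9318683782526374), np.float64(3.5089060528975935), np.float64(93.29153212282166), np.float64(93.7459097723564)]
bar face top -y,+y
[[ 635.8 -186.5  631.7 -201.9]
 [ 622.1   28.5  620.2   21. ]]
215.4746629585229 3.661626314363019 [629. -79.]
223.17059556075614 2.964885498288538 [625.9 -90.4]
locktop +x-y,-x-y,-x+y,+x+y
[[ 488.3 -167.1  489.8 -162.3]
 [ 471.6 -169.9  469.3 -168.7]
 [ 470.7   -6.7  473.3   -3.3]
 [ 488.    -5.2  489.9    1.4]]
163.14285387526985 0.3129468193917688 [479.7 -87.2]
165.4196560363628 -1.3900767286794036 [480.6 -83.2]
holddown tip
[[556.5  79.4 557.3  72.2]]
tin top c,
[[ 431.9 -244.5  434.5 -237.6]]
cyl top ends
[[ 612.2 -239.7  554.6 -240.5]
 [ 552.2 -244.6  616.7 -238.2]]
padlock top
[[420.8  52.  420.2  49.8]]
```

Both views agree: board yaw is about 3.5° and its centre is near (518,−87). The bar-face middle is near (628,−80). The lock top is near (480,−85) with yaw about −0.5°, so it's about 148 mm short, within the stated range. I'll square the tool to the board first.

```bash
python3 -m crank '[[0,0,0,0,0,-9,0],[0,0,0,0,0,-9,0],[0,0,0,0,0,-9,0],[0,0,0,0,0,0,0]]'; cat > w.py <<'E'
import sys
from h import *
s=arm.sense();q=s["eef_rot"];Rt=R.from_quat([q[1],q[2],q[3],q[0]]).as_matrix()
np.set_printoptions(precision=1,suppress=True)
print("t",s["time_s"],"pos",s["ee_pos"],"yaw y-axis",np.degrees(np.arctan2(Rt[1,1],Rt[0,1])),"zaxis",Rt[:,2]*100,"F",s["ft_force"])
if len(sys.argv)>3: print("tool shift",Rt.T@(np.array(list(map(float,sys.argv[1:4])))-s["ee_pos"]))
E
python3 w.py 435 -85 222
```

```text
time_s: 0.6
ee_pos: [237.8, 550.5, 222.2]
eef_rot: [-0.0, -0.031, 1.0, -0.0]
ft_force: [-0.4, 0.5, -0.0]
width: 88.1
grasp_force: 0.0
t 0.6 pos [237.8 550.5 222.2] yaw y-axis 93.55333843801016 zaxis [  -0.    -0.1 -100. ] F [-0.4  0.5 -0. ]
tool shift [-157.4 -646.5    0.7]
```

```bash
python3 -m crank '[[-0.0121,-0.0497,0,0,0,0,0],[-0.0121,-0.0497,0,0,0,0,0],[-0.0121,-0.0497,0,0,0,0,0],[-0.0121,-0.0497,0,0,0,0,0],[-0.0121,-0.0497,0,0,0,0,0],[-0.0121,-0.0497,0,0,0,0,0],[-0.0121,-0.0497,0,0,0,0,0],[-0.0121,-0.0497,0,0,0,0,0],[-0.0121,-0.0497,0,0,0,0,0],[-0.0121,-0.0497,0,0,0,0,0],[-0.0121,-0.0497,0,0,0,0,0],[-0.0121,-0.0497,0,0,0,0,0],[-0.0121,-0.0497,0,0,0,0,0],[0,0,0,0,0,0,0]]'; python3 w.py 435 -85 80
python3 - <<'E'
from h import *
s=arm.sense();i=arm.snapshot("wrist");cv2.imwrite("pics/w1.png",i)
c=cam("wrist",s)
for p in[(471,-167,90),(471,-4,90),(628,-80,20),(557,76,144)]:print(p,proj(c,p))
E
```

```text
time_s: 2.35
ee_pos: [437.2, -87.2, 222.8]
eef_rot: [0.001, -0.028, 1.0, -0.001]
ft_force: [0.3, 0.4, -0.5]
width: 87.8
grasp_force: 0.0
t 2.35 pos [437.2 -87.2 222.8] yaw y-axis 93.19435558771407 zaxis [   0.1   -0.1 -100. ] F [ 0.3  0.4 -0.5]
tool shift [  2.2   2.5 142.8]
(471, -167, 90) [229.21091406 270.94477207]
(471, -4, 90) [415.08162977 280.84261775]
(628, -80, 20) [319.66899766 380.86549372]
(557, 76, 144) [512.92001376 406.63448021]
```

View pics/w1.png

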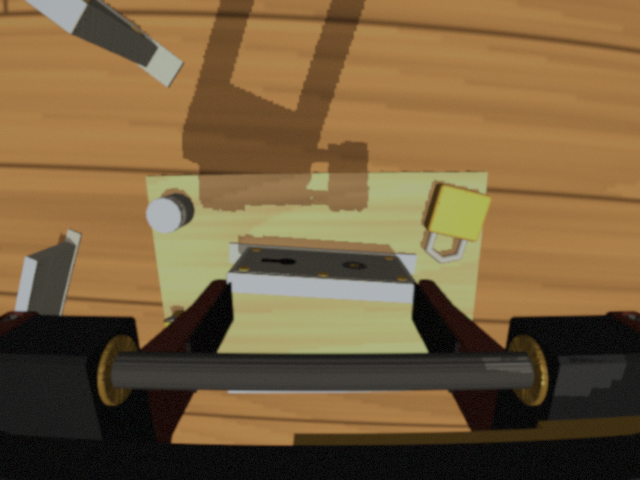

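The wrist view shows the lock cover with its screws facing −x. Its top −x edge runs about (230,277)–(415,285), as predicted, and the padlock and tin are clear of the fingers. Next I'll descend and tip the lock.

```bash
python3 -m crank '[[0,0,0.047,0,0,0,0],[0,0.002,0.047,0,0,0,0],[0,0,0.047,0,0,0,0],[-0.01,0,0,0,0,0,0],[-0.01,0,0,0,0,0,0],[-0.005,0,0,0,0,0,0],[-0.005,0,0,0,0,0,0],[-0.005,0,0,0,0,0,0],[-0.005,0,0,0,0,0,0],[-0.005,0,0,0,0,0,0],[-0.005,0,0,0,0,0,0],[-0.005,0,0,0,0,0,0],[0,0,0,0,0,0,0],[0,0,0,0,0,0,0]]'; python3 - <<'E'
from h import *
i=arm.snapshot("side");cv2.imwrite("pics/s2.png",cv2.resize(i[205:375,280:460],(630,595)))
E
```

```text
time_s: 4.15
ee_pos: [490.4, -78.5, 81.6]
eef_rot: [-0.0, -0.032, 0.999, 0.0]
ft_force: [0.0, 0.6, -0.5]
width: 88.0
grasp_force: 0.0
```

View pics/s2.png

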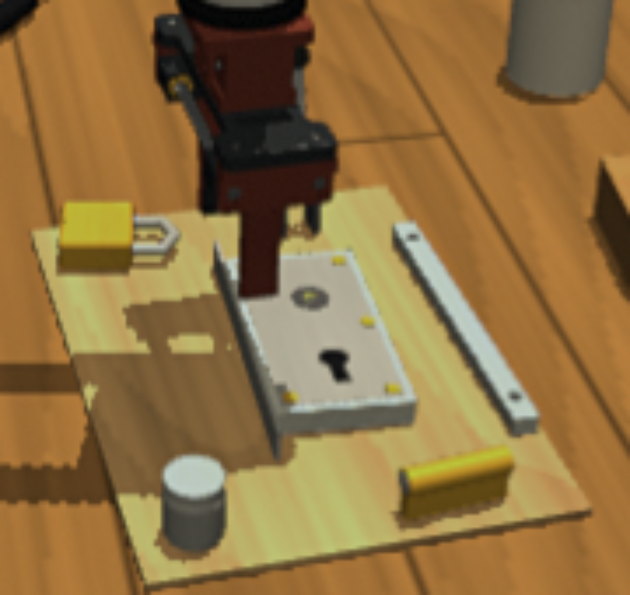

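The lock lies flat, cover up. The faceplate's near bottom end is about (278,457) in the crop and its far top end about (217,243). I'll back off, drop behind the faceplate, and check its position.

```bash
python3 -m crank '[[0.04,-0.004,0,0,0,0,0],[0,0,0.033,0,0,0,0],[0,0,0.033,0,0,0,0],[0,0,0,0,0,0,0]]'; python3 w.py
python3 - <<'E'
from h import *
D=cam("side");b=lambda p:(280-.36+p[0]/3.5,205-.36+p[1]/3.5)
print(onz(D,b((278,457)),6),onz(D,b((217,243)),28),"case top edge",onz(D,b((352,250)),26),onz(D,b((414,404)),26))
E
```

```text
time_s: 4.7
ee_pos: [449.0, -84.5, 14.3]
eef_rot: [-0.002, -0.032, 0.999, 0.001]
ft_force: [0.2, -0.3, 0.1]
width: 88.0
grasp_force: 0.0
t 4.7 pos [449.  -84.5  14.3] yaw y-axis 93.62077026768 zaxis [  -0.4    0.1 -100. ] F [ 0.2 -0.3  0.1]
[ 494.67929402 -185.76681669    6.        ] [495.75362928  11.27090533  28.        ] case top edge [583.30525139  -9.29974952  26.        ] [ 578.72134056 -175.45010476   26.        ]
```

```bash
python3 -m crank '[[-0.01,0,0,0,0,0,0],[-0.01,0,0,0,0,0,0],[-0.005,0,0,0,0,0,0],[-0.005,0,0,0,0,0,0],[-0.005,0,0,0,0,0,0],[-0.005,0,0,0,0,0,0],[-0.005,0,0,0,0,0,0],[-0.005,0,0,0,0,0,0],[-0.005,0,0,0,0,0,0],[-0.005,0,0,0,0,0,0],[-0.005,0,0,0,0,0,0],[-0.005,0,0,0,0,0,0],[-0.005,0,0,0,0,0,0],[0,0,0,0,0,0,0]]'; for i in 1; do python3 -m crank '[[-0.0015,0,0,0,0,0,0],[0,0,0,0,0,0,0]]'; done
```

```text
time_s: 6.45
ee_pos: [523.5, -79.6, 15.4]
eef_rot: [-0.002, -0.032, 0.999, 0.001]
ft_force: [-4.0, 0.3, 1.7]
width: 88.1
grasp_force: 2.1
time_s: 6.7
ee_pos: [525.8, -79.8, 15.4]
eef_rot: [-0.001, -0.032, 0.999, 0.0]
ft_force: [-4.1, 0.5, 0.6]
width: 87.7
grasp_force: 1.9
```

```bash
python3 -m crank '[[-0.0015,0,0,0,0,0,0],[-0.0015,0,0,0,0,0,0],[0,0,0,0,0,0,0]]'; python3 -m crank '[[-0.0015,0,0,0,0,0,0],[0,0,0,0,0,0,0]]';python3 - <<'E'
from h import *
i=arm.snapshot("side");cv2.imwrite("pics/s3.png",cv2.resize(i[205:375,280:460],(630,595)))
E
```

```text
time_s: 7.08
ee_pos: [527.8, -79.9, 15.4]
eef_rot: [-0.002, -0.032, 0.999, 0.0]
ft_force: [-9.8, -1.8, 5.9]
width: 87.8
grasp_force: 4.5
time_s: 7.32
ee_pos: [527.9, -79.9, 15.4]
eef_rot: [-0.004, -0.032, 0.999, 0.0]
ft_force: [-12.8, -2.5, 8.9]
width: 87.8
grasp_force: 6.3
```

View pics/s3.png

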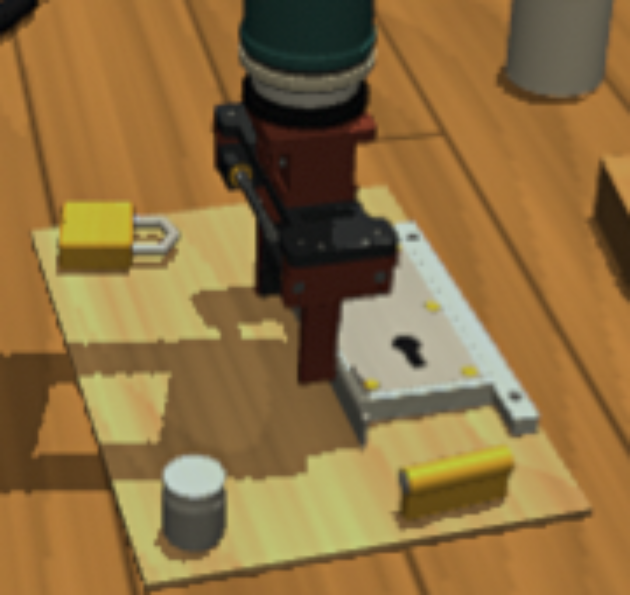

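Contact force rises to 13 N with no further motion, and the view shows the lock edge flush along the bar. I'll give one more small squaring push, then back off, rise and shut the fingers.

```bash
python3 -m crank '[[-0.002,0,0,0,0,0,0],[0,0,0,0,0,0,0]]'; python3 -m crank '[[0.025,0,0,0,0,0,0],[0,0,-0.06,0,0,0,0],[0,0,-0.06,0,0,0,1],[0,0,-0.06,0,0,0,1],[0,0,0,0,0,0,1],[0,0,0,0,0,0,1]]'; python3 w.py 557 135 200; python3 - <<'E'
from h import *
np.set_printoptions(precision=1,suppress=True)
i=arm.snapshot("side");cv2.imwrite("pics/s4.png",cv2.resize(i[205:375,280:460],(630,595)))
i=arm.snapshot("scene");cv2.imwrite("pics/a4.png",cv2.resize(i[165:335,175:355],(630,595)))
E
```

```text
time_s: 7.62
ee_pos: [527.9, -79.9, 15.4]
eef_rot: [-0.005, -0.032, 0.999, 0.0]
ft_force: [-16.6, -5.1, 14.5]
width: 87.9
grasp_force: 8.8
time_s: 8.38
ee_pos: [509.7, -81.6, 195.7]
eef_rot: [0.001, -0.032, 0.999, -0.0]
ft_force: [-0.6, 1.1, -0.1]
width: 51.2
grasp_force: 0.0
t 8.375 pos [509.7 -81.6 195.7] yaw y-axis 93.631383751701 zaxis [   0.2   -0.1 -100. ] F [-0.6  1.1 -0.1]
tool shift [-61.  213.1  -4.3]
```

View pics/s4.png

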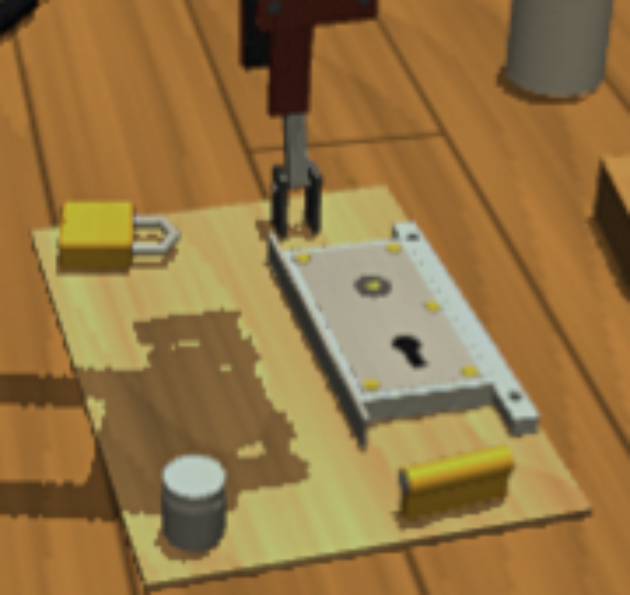

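The lock lies flush and parallel to the bar, from about (410,240) to (500,390), and the hold-down is still open. Next I'll move past the arm to its outer side.

```bash
python3 -m crank '[[-0.0152,0.0533,0,0,0,0,1],[-0.0152,0.0533,0,0,0,0,1],[-0.0152,0.0533,0,0,0,0,1],[-0.0152,0.0533,0,0,0,0,1],[0,0,0,0,0,0,1],[0,0,0.043,0,0,0,1],[0,0,0.043,0,0,0,1],[0,0,0,0,0,0,1]]'; python3 -m crank '[[0,-0.01,0,0,0,0,1],[0,-0.01,0,0,0,0,1],[0,-0.005,0,0,0,0,1],[0,-0.005,0,0,0,0,1],[0,-0.005,0,0,0,0,1],[0,-0.005,0,0,0,0,1],[0,0,0,0,0,0,1]]'; python3 w.py
```

```text
time_s: 9.48
ee_pos: [552.0, 133.7, 105.6]
eef_rot: [-0.005, -0.031, 0.999, -0.001]
ft_force: [-0.8, -0.1, 0.4]
width: 0.6
grasp_force: 0.0
time_s: 10.35
ee_pos: [558.6, 95.0, 109.7]
eef_rot: [-0.0, -0.032, 1.0, -0.0]
ft_force: [-0.3, 0.4, 0.6]
width: 0.2
grasp_force: 0.1
t 10.35 pos [558.6  95.  109.7] yaw y-axis 93.61716567401328 zaxis [  -0.   -0. -100.] F [-0.3  0.4  0.6]
```

```bash
python3 -m crank '[[0,-0.005,0,0,0,0,1],[0,-0.005,0,0,0,0,1],[0,-0.005,0,0,0,0,1],[0,-0.005,0,0,0,0,1],[0,-0.005,0,0,0,0,1],[0,-0.005,0,0,0,0,1],[0,-0.005,0,0,0,0,1],[0,0,0,0,0,0,1],[0,0,0,0,0,0,1],[0,0,0,0,0,0,1],[0,0,0,0,0,0,1]]'; python3 -m crank '[[0,0.02,-0.01,0,0,0,1],[0,0.02,-0.05,0,0,0,1],[0,0,-0.06,0,0,0,1],[0,0.05,0,0,0,0,1],[0,0.05,0,0,0,0,1],[0,0.05,0,0,0,0,1],[0,0,0,0,0,0,1],[0,0,0,0,0,0,1],[0,0,0,0,0,0,1],[0,0,0,0,0,0,1],[0,0,0,0,0,0,1],[0,0,0,0,0,0,1]]';python3 - <<'E'
from h import *
A=arm.snapshot("side");B=arm.snapshot("scene")
o=np.hstack([cv2.resize(x,(400,560),interpolation=cv2.INTER_CUBIC) for x in(A[215:355,340:440],B[205:345,195:295])])
cv2.imwrite("pics/f.png",o)
E
```

```text
time_s: 11.72
ee_pos: [560.8, 60.5, 109.6]
eef_rot: [-0.0, -0.032, 0.999, -0.0]
ft_force: [-0.9, 0.1, -0.3]
width: 0.3
grasp_force: 0.0
time_s: 13.22
ee_pos: [548.9, 249.5, 229.6]
eef_rot: [-0.0, -0.031, 1.0, -0.0]
ft_force: [0.0, -0.4, 1.0]
width: 0.4
grasp_force: 0.0
```

View pics/f.png

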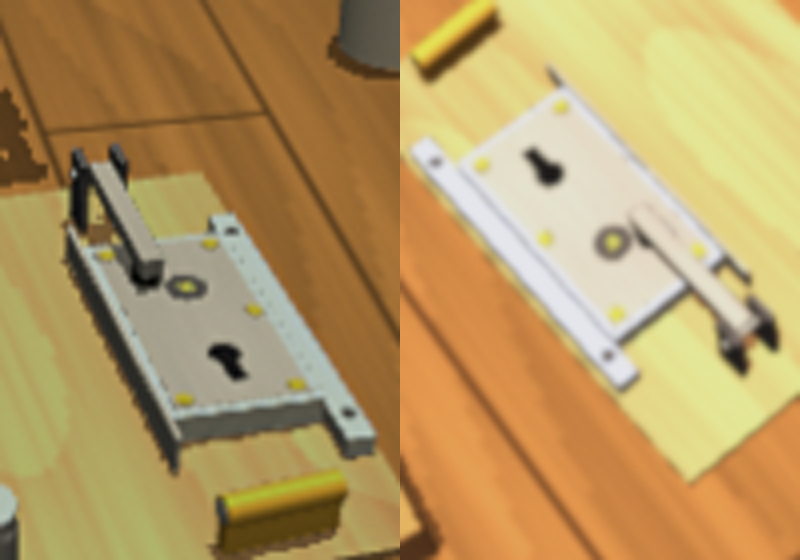

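Both views show the hold-down arm resting level with its foot on the lock, at about (150,275) in the left half. The lock edge lies along the bar, the bystanders in view haven't moved, and the robot is clear.

```bash
python3 -c "
from cell import arm
print(arm.sign_off())"
```

```text
the job is handed in; nothing more can be done
None
```

The job is handed in at about 13 s: the final pictures show the lock lying cover up and flush against the stop bar, with the hold-down arm resting on it. The hand-in returned no verdict.

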